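# Find the perished machine foot with the hardness gauge

## Robot

A 7-joint arm with a two-finger parallel gripper is mounted at the origin on the work surface. World frame = base frame: x ahead of the robot, y to its left, z up, the work surface at z = 0. Lengths are in m, angles in rad, forces in N, time in s.
With the tool pointing down it reaches from about 0.4 to 0.85 m from the base axis. Payload 10.4 kg.
Tool frame: the origin (TCP) lies midway between the tips of the shut fingers; the grasp point (between the pads) lies 19 mm behind it; z points along the fingers, x is the direction in which the jaws open and shut, and the axes are right-handed (so a half turn about z gives the same grasp; the last joint's range is limited). The gripper opens to 85 mm and grips with 20 to 120 N. Pads are 22 mm wide; open, the fingers measure 114 mm over their backs; the gripper's body (76 mm by 85 mm) begins 54 mm behind the grasp point. The pads swing forward as they close: fully open they stand 13 mm farther back than shut.
Start: joints at [-1.369, 0.332, -0.065, 1.46, 0.022, 1.35, -0.088], TCP at [0.139, 0.609, 0.231] pointing down, gripper open.
Joint ranges: [-2.6, 2.6], [-0.5, 2.12], [-1.47, 1.34], [0.16, 2.42], [-1.27, 4.41], [0.06, 2.06], [-2.6, 2.6]. Speed limits (rad/s): [2.22, 2.22, 2.79, 2.79, 3.14, 3.14, 3.14].

## Interface

Orientations are given as a unit quaternion [x, y, z, w].
In Python, from workcell import monitor, eyes, ticket, models gives the robot as it stands.
- The arm moves only by the tool servo_tool, never from a script. Its argument "motion" is a list of rows, each a list of 7 numbers: the opening, from 0 (shut) to 1 (fully open), then the shift along the tool's x, y, z in m, then the turn, a rotation vector about the tool's x, y, z in degrees. In form: [[fingers, tx, ty, tz, rx, ry, rz], ...]. A call has 1 to 20 rows; each row is the pose to reach, as a shift and turn from the pose commanded when the call began, along the tool's axes at that moment; what a row does not reach only later rows make up. A row lasts 1/8 s, in which the tool goes at most 62.5 mm and 10.7 degrees, less where a joint would pass 70% of its speed; a pose out of reach is approached as far as the arm can. A call with a gripper value outside its range is refused whole. The fingers move at their own pace and stop on an object; "grip_force" is the grip in N (left out, the last holds). Time passes only in rows, so rows that repeat a pose let the fingers close. It gives the time, the measured TCP pose, the force and the opening at its end, in the units of the state.
- monitor.get_obs(): the state, without advancing time (a new reading comes with each control period).
- eyes.camera(name): name is "scene" or "top" or "wrist"; returns (picture, depth): 384x512x3 uint8, blue, green, red; 384x512 float32, m along the optical axis (not along the pixel's ray), 0 where there is no reading.
- eyes.camera_info(name): a dict with "intrinsics" (3x3 intrinsics, pixels), "extrinsics" (4x4, takes a point from world to camera coordinates); the wrist camera has in their place "tool_from_camera" (4x4, takes a point from camera to tool coordinates, whose origin is the TCP and whose axes are the tool frame's). Camera axes: x right, y down, z forward; pixel columns grow to the right and rows downward; lengths in m; the calibration is good to about 2 mm. A picture is of the moment at which its call begins: read the wrist's pose just before it. camera_info takes no time and is no camera call.
- ticket.hand_in(): hands the job in, once; it reports no verdict.
Trained networks look in the newest picture that a camera, given by its name, has taken for a name from the list of things; names that differ only in an ending like _2 or _b are one class to them, and where a whole thing is asked for, a point or a joint stands for the part that bears it (a point fixed in the world has none). Each returns a list of dicts, best first, with "confidence" (0 to 1); they miss things now and then, are a little off and sometimes report something else, mostly with a low value. They report only what shows in the picture. A call takes as long as a camera call. They do not tell look-alikes from the thing itself.
- models.boxes_of(camera, thing): "point" ([x, y, z] in m, in the coordinates of the camera as it stood for that picture, good to about 4 mm: the middle of the surface that is visible of it).
The state is a dict: "clock": time; "joint_pos": joint angles; "joint_velocities": joint speeds; "tau": joint torques, N m; "position": TCP position; "ee_rot": TCP orientation; "ft_force": force on the tool from outside, world axes, zero at the start; "torque": the same for the moment, N m; "grip_width": opening from 0.0 (shut) to 1.0 (fully open).
Only numpy, scipy, OpenCV 4.12 (cv2) and the standard library are available. Lean on these libraries where they do the work, as an engineer would, in place of code of your own. Each camera call takes 0.05 s, during which the arm holds its last target. There are 200 camera calls.

## Task

One of the three rubber machine feet on the bench has gone soft and keeps a dent. Take the hardness gauge from its stand and press it upright on the middle of the feet until its sole sits flat on the rim, reading how far the pin goes in, to find the soft one; stand the gauge back upright on the middle of its stand. Move the soft foot right into the scrap bay, lying flat, and leave the two sound feet and the other things where they are.

Things in the scene. Friction and masses are not known exactly. Their poses are not given: they have to be found in the camera images.
- gauge_grip (a point): Grasp point of the hardness gauge: middle of its black upright body, 44 mm (x) by 36 mm (y), flat sides +-y free to grip. 55 mm above the underside of its round steel sole (44 mm across, 6 mm thick); the body ends 35 mm above this point, plus an 8 mm cap. z up. About 320 g. At the start the sole stands on the stand.
- gauge_foot (a point): Middle of the underside of the gauge's flat sole, 55 mm below gauge_grip. The steel pin (9 mm thick, round end) sticks out 14 mm below it at rest and slides up into the gauge against a spring (1 N to start, 0.5 N more for each mm).
- gauge_pin (a joint): How far the pin is pushed up into the gauge: 0 (out) to 0.014 m (level with the sole); a steel crossbar on the white strips of its +x and -x sides rides up with it. Sole flat on a foot's rim, pin on its middle: a sound foot pushes the pin in 11 to 13 mm (about 7 N), the soft one only 4 to 7 mm (about 3 N; the pin sinks 7 to 10 mm into it). Once the sole meets the rim it feels hard.
- stand: Fixed steel stand of the gauge, 85 mm (x) by 68 mm (y), origin under its centre: two bars along x, 36 mm high and 21 mm wide, with a slot between them 26 mm wide and 28 mm deep, open at both ends. The gauge's sole rests on the bars at the stand's middle, its pin in the slot, x axes of both alike. Left or right of the bay.
- bay: Fixed scrap bay on the table: three aluminium walls, 25 mm high, 4 mm thick; inside 124 mm wide (y), 85 mm deep (x); no sill. Open at its -x end, towards the robot. Origin at table height in its middle: mouth 45 mm towards -x, back wall's inner face 40 mm towards +x, side walls' 62 mm to either side.
- foot_1_centre (a point): Centre (half-way up) of one of three black rubber machine feet that look alike: upright disc 58 mm across, 26 mm high, about 240 g, z up, loose on the table. Its middle, a disc 29 mm across level with the top, gives under the gauge's pin; the rim around it is firm. Two feet are sound, one (any of the three) is soft.
- foot_1_core (a joint): How far the middle of foot_1 is sunk below its rim: 0 (level, as every foot starts) to 0.0125 m. A sound foot springs back when let go; the soft one keeps its dent.
- foot_2_centre (a point): Centre (half-way up) of one of three black rubber machine feet that look alike: upright disc 58 mm across, 26 mm high, about 240 g, z up, loose on the table. Its middle, a disc 29 mm across level with the top, gives under the gauge's pin; the rim around it is firm. Two feet are sound, one (any of the three) is soft.
- foot_2_core (a joint): How far the middle of foot_2 is sunk below its rim: 0 (level, as every foot starts) to 0.0125 m. A sound foot springs back when let go; the soft one keeps its dent.
- foot_3_centre (a point): Centre (half-way up) of one of three black rubber machine feet that look alike: upright disc 58 mm across, 26 mm high, about 240 g, z up, loose on the table. Its middle, a disc 29 mm across level with the top, gives under the gauge's pin; the rim around it is firm. Two feet are sound, one (any of the three) is soft.
- foot_3_core (a joint): How far the middle of foot_3 is sunk below its rim: 0 (level, as every foot starts) to 0.0125 m. A sound foot springs back when let go; the soft one keeps its dent.
- elbow: Bystander: green pipe elbow, 32 mm thick, lying, two 32 mm legs along +x and +y; origin under its corner.
- tee: Bystander: green pipe tee, 70 mm long in x, 32 mm thick; origin under its middle.
- coupling: Bystander: green pipe coupling, standing, 34 mm across, 34 mm high; origin under its centre.
- end_cap: Bystander: green pipe cap, 32 mm across, 26 mm high; origin under its centre.
- tape_measure: Bystander: yellow tape measure, 70 by 40 by 62 mm high; origin under its centre.
- marker: Bystander: black marker pen lying along x, 125 mm long, 18 mm thick; origin under its middle.
- fitting_box: Fixed cardboard box of couplings, 100 by 90 mm, 50 mm high; origin under its centre. On the other side of the bay from the stand.
There are look-alikes about, which are no part of the job. Leave any blue or pink look-alike of the part that bears foot_2_centre alone.

How it is judged:
On the way:
1. the gauge, upright, is pressed on the middle of the soft foot (within 13 mm) until its sole is flat on the rim (within 3.5 mm) (((z of gauge_foot in the frame of foot_1_centre below 0.0165 m and horizontal distance between gauge_foot and foot_1_centre below 0.013 m and value of joint foot_1_core above 0.006 m and value of joint gauge_pin above 0.002 m and angle between gauge_foot's own z axis and vertical below 0.15 rad) or (z of gauge_foot in the frame of foot_2_centre below 0.0165 m and horizontal distance between gauge_foot and foot_2_centre below 0.013 m and value of joint foot_2_core above 0.006 m and value of joint gauge_pin above 0.002 m and angle between gauge_foot's own z axis and vertical below 0.15 rad) or (z of gauge_foot in the frame of foot_3_centre below 0.0165 m and horizontal distance between gauge_foot and foot_3_centre below 0.013 m and value of joint foot_3_core above 0.006 m and value of joint gauge_pin above 0.002 m and angle between gauge_foot's own z axis and vertical below 0.15 rad))), for 0.1 s.
At the end, for the whole second after the job is handed in: The soft foot, dented by the test (5 mm or more, which it keeps), lies flat inside the scrap bay (its centre at least 23 mm inside the mouth), both sound feet are within 30 mm of where they were, and the gauge stands upright on its stand, within 22 mm of the stand's middle ((((x of foot_1_centre in the frame of bay between -0.022 and 0.04 m and y of foot_1_centre in the frame of bay between -0.062 and 0.062 m and height (world z) of foot_1_centre below 0.018 m and angle between foot_1_centre's own z axis and vertical below 0.1 rad) and value of joint foot_1_core above 0.005 m and distance of each of foot_2_centre, foot_3_centre from where it was at the start of the episode below 0.03 m) or ((x of foot_2_centre in the frame of bay between -0.022 and 0.04 m and y of foot_2_centre in the frame of bay between -0.062 and 0.062 m and height (world z) of foot_2_centre below 0.018 m and angle between foot_2_centre's own z axis and vertical below 0.1 rad) and value of joint foot_2_core above 0.005 m and distance of each of foot_1_centre, foot_3_centre from where it was at the start of the episode below 0.03 m) or ((x of foot_3_centre in the frame of bay between -0.022 and 0.04 m and y of foot_3_centre in the frame of bay between -0.062 and 0.062 m and height (world z) of foot_3_centre below 0.018 m and angle between foot_3_centre's own z axis and vertical below 0.1 rad) and value of joint foot_3_core above 0.005 m and distance of each of foot_1_centre, foot_2_centre from where it was at the start of the episode below 0.03 m)) and horizontal distance between gauge_foot and stand below 0.022 m and z of gauge_foot in the frame of stand between 0.032 and 0.04 m and angle between gauge_foot's own z axis and vertical below 0.1 rad); the robot touches nothing.
It fails at once if another thing on the bench is knocked away (moved 40 mm or more) (distance of any of elbow, tee, coupling, end_cap, tape_measure, marker from where it was at the start of the episode above 0.04 m).
It also fails if it takes over 72 s, if anything falls off the work surface, if the arm or the gripper's body presses on something with over 40 N, if the wrist force passes 120 N, or if a joint passes its speed limit or range.

## Working session

There is one attempt and no reset: what is moved stays moved. The work goes in short steps, Python scripts to look and compute and a tool call to move; the robot and the scene stay as the last step left them, time stands still between calls to the robot, and variables do not carry over. Pictures are saved under pics/ and viewed, about 8 in all and at most 12, crops included, and the job is handed in when it is done.

Besides the shell and the picture viewer there is one more tool, called as name([rows], argument=value, ...), one row to a line, values as JSON. servo_tool: Moves the arm, as the interface text tells. Its arguments: {"type":"object","properties":{"motion":{"type":"array"},"grip_force":{"type":"number"}},"required":["motion"]}

```bash
mkdir -p pics; cat > h.py <<'E'
import numpy as np, cv2
from workcell import monitor, eyes, ticket, models
from scipy.spatial.transform import Rotation as R
def toolT():
    o=monitor.get_obs(); T=np.eye(4); T[:3,:3]=R.from_quat(o["ee_rot"]).as_matrix(); T[:3,3]=o["position"]; return T
def cam(name):
    T=toolT(); p,d=eyes.camera(name); i=eyes.camera_info(name)
    W=T@np.array(i["tool_from_camera"]) if name=="wrist" else np.linalg.inv(np.array(i["extrinsics"]))
    return p,d,np.array(i["intrinsics"]),W
def cloud(d,K,W):
    v,u=np.mgrid[:d.shape[0],:d.shape[1]]
    P=np.stack([(u-K[0,2])/K[0,0]*d,(v-K[1,2])/K[1,1]*d,d],-1)
    return P@W[:3,:3].T+W[:3,3]
def find(name,thing,K,W,n=6):
    for r in models.boxes_of(name,thing)[:n]:
        p=np.array(r["point"]); w=W[:3,:3]@p+W[:3,3]; q=K@p
        print(thing,round(r["confidence"],2),w.round(3),(q[:2]/q[2]).round())
def tool(w): # world point -> tool coords
    return np.linalg.inv(toolT())@np.append(w,1)
E
python3 - <<'E'
from h import *
o=monitor.get_obs(); print({k:np.round(v,3).tolist() for k,v in o.items()})
print(toolT().round(3))
for c in ["top","scene"]:
    p,d,K,W=cam(c); cv2.imwrite(f"pics/{c}0.png",cv2.resize(p,(800,600)))
    print(c,W.round(3))
    for t in ["gauge_grip","foot_1_centre","stand","bay","fitting_box","tape_measure","marker","elbow","tee","coupling","end_cap"]: find(c,t,K,W)
E
```

```text
{'clock': 0.0, 'joint_pos': [-1.369, 0.333, -0.065, 1.461, 0.022, 1.35, -0.088], 'joint_velocities': [-0.001, -0.001, 0.003, 0.0, -0.002, 0.001, 0.0], 'tau': [0.0, -62.545, 0.049, -39.159, 0.016, 0.01, -0.0], 'position': [0.139, 0.609, 0.231], 'ee_rot': [0.782, 0.623, -0.001, 0.0], 'ft_force': [-0.35, -0.472, 0.143], 'torque': [0.028, -0.016, -0.027], 'grip_width': 0.996}
[[ 0.223  0.975 -0.     0.139]
 [ 0.975 -0.223 -0.001  0.609]
 [-0.001  0.    -1.     0.231]
 [ 0.     0.     0.     1.   ]]
top [[ 0.079 -0.975  0.206  0.292]
 [-0.997 -0.077  0.022 -0.02 ]
 [-0.005 -0.207 -0.978  1.182]
 [ 0.     0.     0.     1.   ]]
gauge_grip 0.92 [0.632 0.247 0.121] [176. 146.]
gauge_grip 0.69 [0.622 0.241 0.036] [183. 158.]
gauge_grip 0.5 [0.689 0.162 0.027] [212. 140.]
gauge_grip 0.45 [ 0.514 -0.407  0.06 ] [403. 209.]
foot_1_centre 0.84 [ 0.478 -0.139  0.026] [307. 216.]
stand 0.85 [0.623 0.241 0.037] [183. 158.]
stand 0.66 [0.632 0.244 0.121] [177. 146.]
stand 0.17 [ 0.465 -0.014  0.022] [264. 218.]
bay 0.58 [0.67  0.021 0.002] [258. 152.]
bay 0.42 [ 0.381 -0.115  0.037] [297. 249.]
fittin
[... 410 characters left out ...]
0.734  0.777]
 [ 0.     0.     0.     1.   ]]
gauge_grip 0.76 [0.65  0.242 0.097] [369. 175.]
foot_1_centre 0.68 [ 0.494 -0.146  0.029] [205. 223.]
stand 0.73 [0.657 0.236 0.026] [363. 197.]
bay 0.69 [0.661 0.023 0.005] [301. 241.]
bay 0.57 [ 0.536 -0.414  0.057] [102. 286.]
bay 0.3 [ 0.484 -0.142  0.026] [205. 220.]
fitting_box 0.88 [ 0.636 -0.257  0.04 ] [194. 286.]
fitting_box 0.73 [ 0.394 -0.119  0.034] [194. 192.]
tape_measure 0.72 [ 0.535 -0.411  0.057] [103. 285.]
marker 0.68 [ 0.679 -0.179  0.02 ] [236. 286.]
elbow 0.76 [0.705 0.155 0.026] [355. 223.]
tee 0.81 [0.487 0.354 0.027] [349. 145.]
coupling 0.47 [ 0.391 -0.118  0.031] [194. 192.]
end_cap 0.64 [0.393 0.1   0.022] [262. 163.]
```

View pics/top0.png

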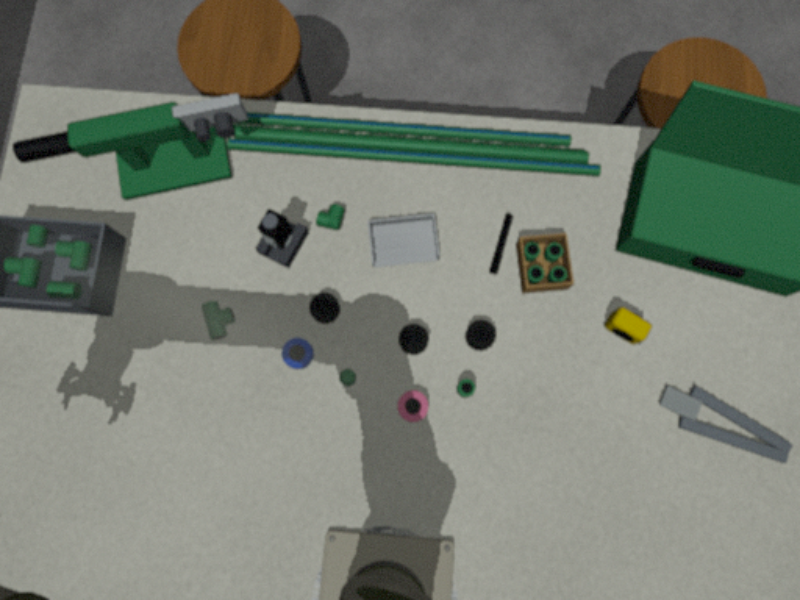

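View pics/scene0.png

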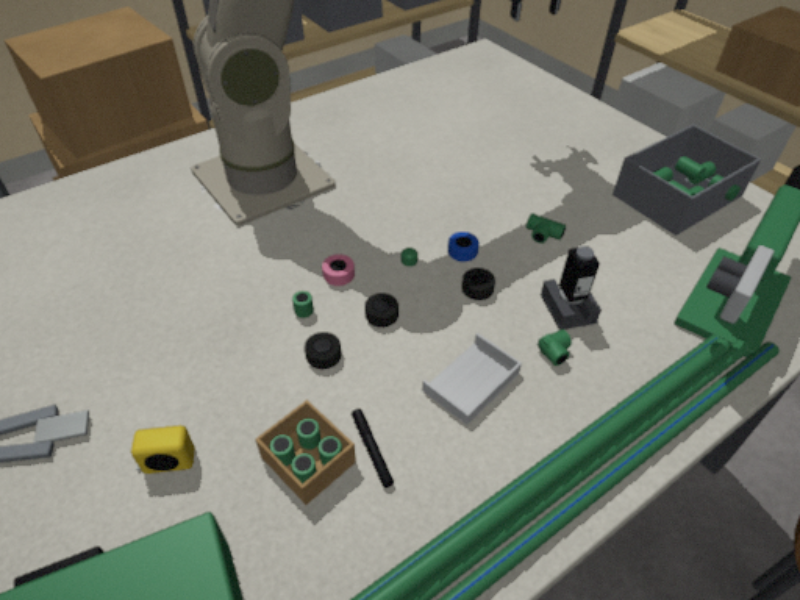

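The top view (800x600) shows three black feet at (325,307), (413,338) and (480,334). The blue (297,352) and pink (413,405) look-alikes are to be left alone. The gauge is on its turned stand at (280,237), the bay at (404,240), and the box at (545,262). Next I measure these from depth.

```bash
python3 - <<'E'
from h import *
for c in ["top","scene"]:
    p,d,K,W=cam(c); X=cloud(d,K,W); X[d==0]=9
    tab=X[(abs(X[...,2])<.015)&(abs(X[...,0]-.55)<.15)&(abs(X[...,1])<.2)]; print(c,"table z",np.median(tab[:,2]).round(4))
    gray=p.max(-1)
    for n,(x,y) in dict(A=(.51,.11),B=(.465,-.015),C=(.48,-.14)).items():
        m=(abs(X[...,2]-.026)<.006)&(np.hypot(X[...,0]-x,X[...,1]-y)<.05)&(gray<90)
        q=X[m]; (cx,cy),r=cv2.minEnclosingCircle(q[:,:2].astype(np.float32)); print(n,len(q),q.mean(0).round(4),round(cx,4),round(cy,4),round(r,4))
    near=(abs(X[...,0]-.63)<.09)&(abs(X[...,1]-.24)<.08)
    for n,lo,hi in [("stand",.03,.042),("cap",.092,.14),("top",.12,.14)]:
        q=X[near&(X[...,2]>lo)&(X[...,2]<hi)]; print(n,len(q),q.mean(0).round(4),cv2.minAreaRect(q[:,:2].astype(np.float32)))
    m=(X[...,2]>.012)&(X[...,2]<.032)&(abs(X[...,0]-.67)<.08)&(abs(X[...,1]-.02)<.09)
    q=X[m]; print("bay",len(q),cv2.minAreaRect(q[:,:2].astype(np.float32)), q[:,2].max())
    if c=="top":
        crop=p[100:260,140:340]; cv2.imwrite("pics/crop1.png",cv2.resize(crop,(800,600),interpolation=cv2.INTER_CUBIC))
E
```

```text
top table z -0.0006
A 130 [0.5131 0.146  0.0251] 0.5142 0.1486 0.0258
B 285 [ 0.4676 -0.0142  0.0252] 0.4682 -0.0147 0.0288
C 282 [ 0.4859 -0.1388  0.0252] 0.4856 -0.1401 0.0285
stand 293 [0.6379 0.2358 0.0351] ((0.6431432366371155, 0.21761895716190338), (0.06938137114048004, 0.17184314131736755), 31.089744567871094)
cap 265 [0.6368 0.2514 0.1221] ((0.6404701471328735, 0.2545129656791687), (0.036406490951776505, 0.04472238942980766), 68.75629425048828)
top 193 [0.6393 0.2534 0.128 ] ((0.6411266922950745, 0.2545855939388275), (0.035702839493751526, 0.04378601163625717), 69.80003356933594)
bay 196 ((0.662436842918396, 0.02083369344472885), (0.0884908065199852, 0.13250017166137695), 10.20880126953125) 0.02921449177247948
scene table z 0.0017
A 139 [0.5175 0.144  0.0268] 0.5171 0.1497 0.0267
B 303 [ 0.4728 -0.0169  0.0269] 0.471 -0.0165 0.0302
C 342 [ 0.4914 -0.1426  0.0268] 0.4893 -0.1411 0.0287
stand 409 [0.6586 0.227  0.036 ] ((0.6738587617874146, 0.22751285135746002), (0.09023239463567734, 0.15390171110630035), 48.67046356201172)
cap 391 [0.6489 0.2455 0.1187] ((0.6444835066795349, 0.25253310799598694), (0.03714802861213684, 0.046116191893815994), 67.94196319580078)
top 209 [0.6466 0.2484 0.1293] ((0.6445019841194153, 0.25267961621284485), (0.03654792532324791, 0.04545044153928757), 68.96292114257812)
bay 488 ((0.663747251033783, 0.020626641809940338), (0.08917656540870667, 0.13689053058624268), 10.643669128417969) 0.03015640366242467
```

View pics/crop1.png

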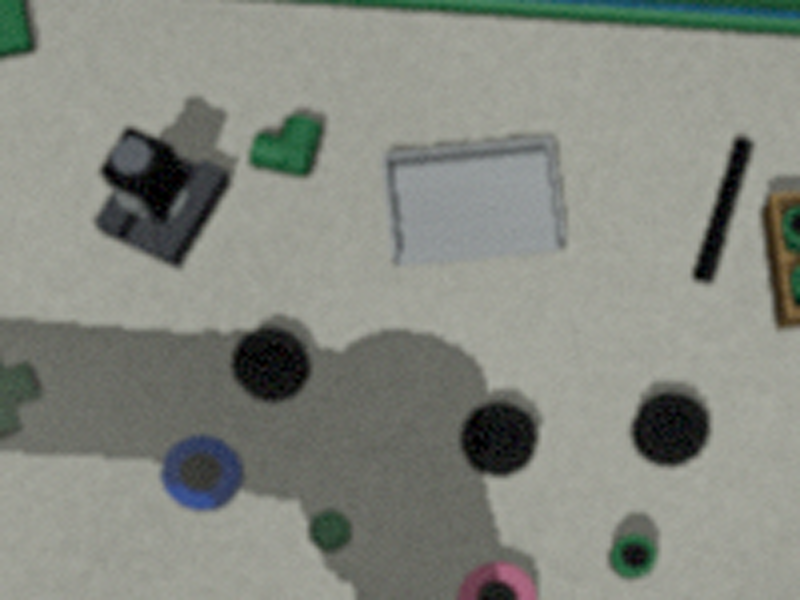

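The crop confirms the choice: feet A (270,362), B (498,438) and C (670,428) are plain black, the lookalikes are coloured, and the stand is at (165,200). I'm going above the gauge.

servo_tool([
  [1,-0.234,0.571,0,0,0,8],
  [1,-0.234,0.571,0,0,0,8],
  [1,-0.234,0.571,0,0,0,8],
  [1,-0.234,0.571,0,0,0,8],
  [1,-0.234,0.571,0,0,0,8],
  [1,-0.234,0.571,0,0,0,8],
  [1,-0.234,0.571,0,0,0,8],
  [1,-0.234,0.571,0,0,0,8],
  [1,-0.234,0.571,0,0,0,8],
  [1,-0.234,0.571,0,0,0,8],
  [1,-0.234,0.571,0,0,0,8],
  [1,-0.234,0.571,0,0,0,8],
  [1,-0.234,0.571,0,0,0,8],
  [1,-0.234,0.571,0,0,0,8],
])

```text
clock: 3.05
position: [0.6431, 0.2551, 0.2316]
ee_rot: [0.823, 0.568, 0.0, -0.0]
ft_force: [-0.5, -0.4, 0.3]
grip_width: 0.996
```

```bash
python3 - <<'E'
from h import *
print(toolT().round(3), monitor.get_obs()["clock"])
p,d,K,W=cam("wrist"); cv2.imwrite("pics/w1.png",p); X=cloud(d,K,W); X[d==0]=9
print("cam",W[:3].round(3))
near=(abs(X[...,0]-.64)<.08)&(abs(X[...,1]-.25)<.08)
np.save("w1.npy",X)
for n,lo,hi in [("stand",.031,.042),("top",.12,.129),("cap",.131,.142)]:
    q=X[near&(X[...,2]>lo)&(X[...,2]<hi)]; print(n,len(q),q.mean(0).round(4) if len(q) else 0,cv2.minAreaRect(q[:,:2].astype(np.float32)) if len(q) else 0)
p,d,K,W=cam("top");X=cloud(d,K,W)
q=X[(abs(X[...,2]-.026)<.006)&(np.hypot(X[...,0]-.517,X[...,1]-.153)<.037)&(p.max(-1)<90)]
print(len(q),q.mean(0),cv2.minEnclosingCircle(q[:,:2].astype(np.float32)))
E
```

```text
[[ 0.355  0.935  0.     0.643]
 [ 0.935 -0.355  0.001  0.255]
 [ 0.001 -0.    -1.     0.232]
 [ 0.     0.     0.     1.   ]] 3.05
cam [[ 0.355  0.896  0.268  0.575]
 [ 0.935 -0.34  -0.101  0.282]
 [ 0.     0.286 -0.958  0.374]]
stand 1590 [0.6373 0.2562 0.0355] ((0.6559975743293762, 0.23618096113204956), (0.09725801646709442, 0.12369011342525482), 67.49986267089844)
top 1023 [0.6401 0.2581 0.1251] ((0.6435250043869019, 0.257246196269989), (0.03598522022366524, 0.044119663536548615), 68.29756927490234)
cap 706 [0.6432 0.2572 0.1336] ((0.6435254216194153, 0.25713884830474854), (0.027168892323970795, 0.02617773227393627), 35.13538360595703)
270 [0.51410462 0.1580806  0.02537972] ((0.513599693775177, 0.1582554578781128), 0.02842632681131363)
```

View pics/w1.png

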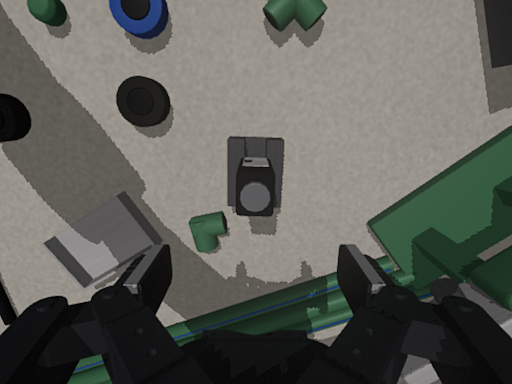

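servo_tool([
  [1,0.001,0,0.06,0,0,0.5],
  [1,0.001,0,0.115,0,0,0.5],
  [1,0.001,0,0.15,0,0,0.5],
  [1,0.001,0,0.16,0,0,0.5],
  [1,0.001,0,0.16,0,0,0.5],
  [0.3,0.001,0,0.16,0,0,0.5],
  [0.3,0.001,0,0.16,0,0,0.5],
  [0.3,0.001,0,0.16,0,0,0.5],
  [0.3,0.001,0,0.16,0,0,0.5],
  [0.3,0.001,0,0.16,0,0,0.5],
  [0.3,0.001,0,0.16,0,0,0.5],
  [0.3,0.001,0,0.16,0,0,0.5],
  [0.3,0.001,0,0.16,0,0,0.5],
], grip_force=70)

```text
clock: 4.78
position: [0.6447, 0.2551, 0.0725]
ee_rot: [0.826, 0.564, 0.001, 0.0]
ft_force: [-1.4, -0.7, 6.4]
grip_width: 0.413
```

```bash
python3 - <<'E'
from h import *
print(toolT().round(4))
X=np.load("w1.npy"); p=cv2.imread("pics/w1.png")
for x,y in [(.5137,.158),(.468,-.0145)]:
    q=X[(abs(X[...,2]-.026)<.006)&(np.hypot(X[...,0]-x,X[...,1]-y)<.037)&(p.max(-1)<90)]
    print(len(q),q.mean(0),cv2.minEnclosingCircle(q[:,:2].astype(np.float32)))
sub=(X[...,2]>.031)&(X[...,2]<.042); sub[:,:220]=0; sub[:,290:]=0; sub[:130]=0; sub[220:]=0
q=X[sub]; print(len(q),cv2.minAreaRect(q[:,:2].astype(np.float32)))
E
```

```text
[[ 3.645e-01  9.312e-01  1.400e-03  6.447e-01]
 [ 9.312e-01 -3.645e-01  8.000e-04  2.551e-01]
 [ 1.200e-03  1.000e-03 -1.000e+00  7.250e-02]
 [ 0.000e+00  0.000e+00  0.000e+00  1.000e+00]]
1978 [0.51702179 0.16253031 0.02564683] ((0.5168423056602478, 0.16187123954296112), 0.029073670506477356)
711 [0.47954928 0.00358945 0.02502396] ((0.4747450351715088, -0.005173883400857449), 0.027534952387213707)
1506 ((0.6434799432754517, 0.25773319602012634), (0.06711135804653168, 0.08389769494533539), 67.73723602294922)
```

servo_tool([
  [0.3,0,0,-0.03,0,0,0],
  [0.3,0,0,-0.06,0,0,0],
  [0.3,-0.035,-0.021,-0.06,0,0,0],
  [0.3,-0.07,-0.043,-0.06,0,0,0],
  [0.3,-0.105,-0.065,-0.06,0,0,0],
  [0.3,-0.136,-0.083,-0.06,0,0,0],
  [0.3,-0.136,-0.083,-0.04,0,0,0],
  [0.3,-0.136,-0.083,-0.02,0,0,0],
  [0.3,-0.136,-0.083,-0.01,0,0,0],
  [0.3,-0.136,-0.083,-0.01,0,0,0],
  [0.3,-0.136,-0.083,-0.01,0,0,0],
])

```text
clock: 6.15
position: [0.5177, 0.1586, 0.0819]
ee_rot: [0.826, 0.564, 0.0, 0.0]
ft_force: [-0.7, 0.5, -3.1]
grip_width: 0.418
```

```bash
python3 - <<'E'
from h import *
p,d,K,W=cam("wrist"); cv2.imwrite("pics/w2.png",p)
print(toolT().round(4),monitor.get_obs()["ft_force"])
X=cloud(d,K,W);x,y=.517,.160
q=X[(abs(X[...,2]-.026)<.006)&(np.hypot(X[...,0]-x,X[...,1]-y)<.037)&(p.max(-1)<90)&(d>0)]
print(len(q),q.mean(0),cv2.minEnclosingCircle(q[:,:2].astype(np.float32)))
E
```

```text
[[ 3.646e-01  9.312e-01  1.000e-03  5.178e-01]
 [ 9.312e-01 -3.646e-01  5.000e-04  1.587e-01]
 [ 9.000e-04  7.000e-04 -1.000e+00  8.200e-02]
 [ 0.000e+00  0.000e+00  0.000e+00  1.000e+00]] [-0.19290318  0.08302961 -3.22665515]
1390 [0.50138276 0.16753982 0.02550184] ((0.5161450505256653, 0.16132290661334991), 0.028532959520816803)
```

View pics/w2.png

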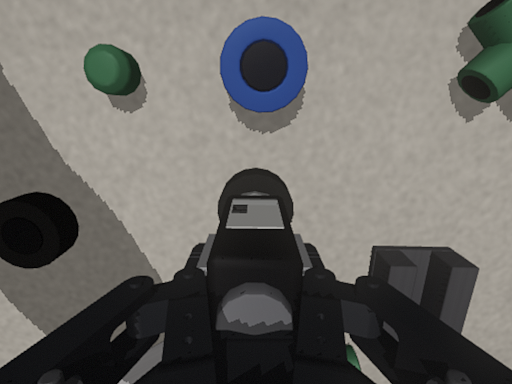

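The gauge is centred over foot A (256,215), with its white strip and crossbar visible at (240,208). Now I press slowly.

servo_tool([
  [0.3,0,0,0.008,0,0,0],
  [0.3,0,0,0.013,0,0,0],
  [0.3,0,0,0.0175,0,0,0],
  [0.3,0,0,0.0175,0,0,0],
  [0.3,0,0,0.0175,0,0,0],
])

```text
clock: 6.82
position: [0.5177, 0.1587, 0.0642]
ee_rot: [0.826, 0.564, 0.001, 0.0]
ft_force: [2.1, 1.9, 3.0]
grip_width: 0.409
```

servo_tool([
  [0.3,0,0,0.0015,0,0,0],
  [0.3,0,0,0.003,0,0,0],
  [0.3,0,0,0.003,0,0,0],
  [0.3,0,0,0.003,0,0,0],
])

```text
clock: 7.32
position: [0.5178, 0.1587, 0.0623]
ee_rot: [0.826, 0.564, 0.001, -0.0]
ft_force: [-4.5, -0.9, 18.8]
grip_width: 0.417
```

```bash
python3 - <<'E'
from h import *
p,d,K,W=cam("wrist"); cv2.imwrite("pics/w3.png",cv2.resize(p[140:300,170:340],(680,600),interpolation=cv2.INTER_CUBIC))
print(toolT()[:3,3].round(4),monitor.get_obs()["ft_force"])
E
```

```text
[0.5178 0.1587 0.0623] [-3.60340183 -0.82553977 18.68850024]
```

View pics/w3.png

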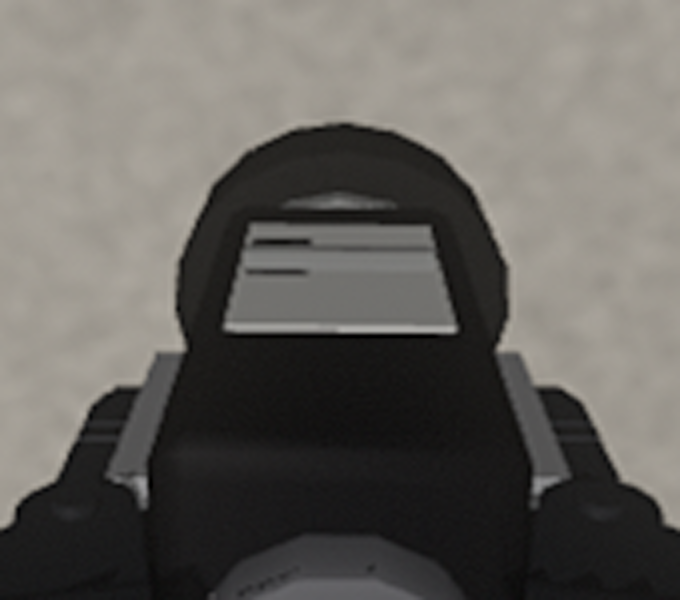

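Just before rim contact the load was about 6.2 N, which suggests a sound foot. I lift off, check A for a dent, and go to B.

servo_tool([
  [0.3,0,0,-0.02,0,0,0],
  [0.3,0,0,-0.05,0,0,0],
  [0.3,-0.04,0.005,-0.05,0,0,0],
  [0.3,-0.09,0.01,-0.05,0,0,0],
  [0.3,-0.14,0.015,-0.05,0,0,0],
  [0.3,-0.179,0.02,-0.05,0,0,0],
  [0.3,-0.179,0.02,-0.03,0,0,0],
  [0.3,-0.179,0.02,-0.02,0,0,0],
  [0.3,-0.179,0.02,-0.02,0,0,0],
  [0.3,-0.179,0.02,-0.02,0,0,0],
])

```text
clock: 8.62
position: [0.4708, -0.0151, 0.081]
ee_rot: [0.826, 0.564, -0.0, 0.0]
ft_force: [0.1, 0.9, -3.3]
grip_width: 0.412
```

```bash
cat > dent.py <<'E'
from h import *
p,d,K,W=cam("top");X=cloud(d,K,W)
for n,(x,y) in dict(A=(.514,.158),B=(.4685,-.0145),C=(.4856,-.140)).items():
    r=np.hypot(X[...,0]-x,X[...,1]-y); ok=(d>0)&(p.max(-1)<90)
    a=X[(r<.009)&ok][:,2]; b=X[(r>.018)&(r<.026)&ok][:,2]; q=X[(abs(X[...,2]-.026)<.006)&(r<.04)&ok]
    print(n,len(a),"core",np.median(a).round(4),"rim",np.median(b).round(4),q.mean(0).round(4) if len(q) else "")
E
python3 dent.py; python3 - <<'E'
from h import *
p,d,K,W=cam("wrist")
print(toolT()[:3,3].round(4),monitor.get_obs()["ft_force"])
X=cloud(d,K,W)
q=X[(abs(X[...,2]-.026)<.006)&(np.hypot(X[...,0]-.471,X[...,1]+.015)<.037)&(p.max(-1)<90)&(d>0)]
print(len(q),cv2.minEnclosingCircle(q[:,:2].astype(np.float32)))
E
```

```text
A 30 core 0.0259 rim 0.0249 [0.5146 0.1584 0.0251]
B 15 core 0.4697 rim 0.4697 
C 29 core 0.0255 rim 0.0254 [ 0.4858 -0.1389  0.025 ]
[ 0.471  -0.0152  0.0812] [ 0.36968172  0.50963786 -2.24004077]
1366 ((0.4695816934108734, -0.013243816792964935), 0.02873934805393219)
```

A is sound (no dent, position unchanged). Now I press B.

servo_tool([
  [0.3,0,0,0.008,0,0,0],
  [0.3,0,0,0.013,0,0,0],
  [0.3,0,0,0.0165,0,0,0],
  [0.3,0,0,0.0165,0,0,0],
  [0.3,0,0,0.0165,0,0,0],
])

```text
clock: 9.35
position: [0.4707, -0.0155, 0.0644]
ee_rot: [0.826, 0.564, 0.0, -0.0]
ft_force: [0.2, -0.7, 0.0]
grip_width: 0.415
```

servo_tool([
  [0.3,0,0,0.0015,0,0,0],
  [0.3,0,0,0.003,0,0,0],
  [0.3,0,0,0.003,0,0,0],
  [0.3,0,0,0.003,0,0,0],
])

```text
clock: 9.85
position: [0.4709, -0.0155, 0.0623]
ee_rot: [0.826, 0.564, 0.0, -0.0]
ft_force: [-5.0, -0.3, 15.8]
grip_width: 0.413
```

```bash
python3 - <<'E'
from h import *
p,d,K,W=cam("wrist"); cv2.imwrite("pics/w4.png",cv2.resize(p[140:300,170:340],(680,600),interpolation=cv2.INTER_CUBIC))
print(toolT()[:3,3].round(4),monitor.get_obs()["ft_force"])
E
```

```text
[ 0.4709 -0.0155  0.0623] [-5.98479525  0.2007001  14.95578532]
```

View pics/w4.png

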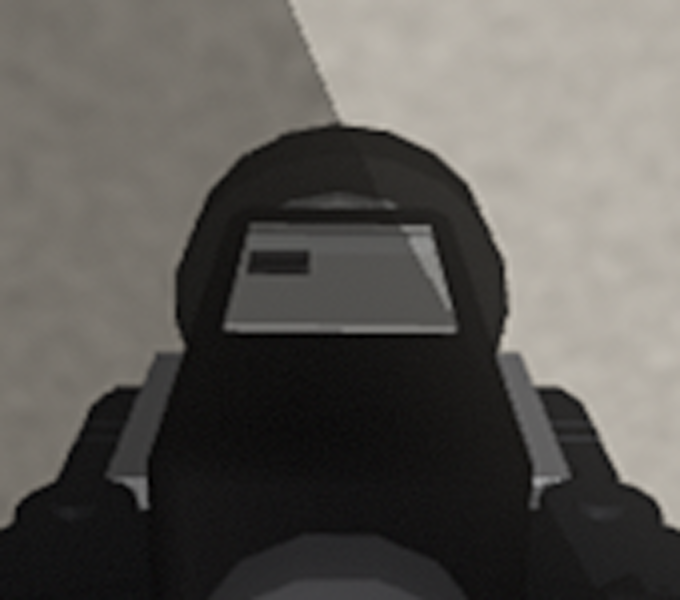

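B is the soft one: only about 3 N, and the crossbar rides lower. The gauge goes back to the stand.

servo_tool([
  [0.3,0,0,-0.025,0,0,0],
  [0.3,0,0,-0.07,0,0,0],
  [0.3,0.045,0.009,-0.075,0,0,0],
  [0.3,0.1,0.02,-0.075,0,0,0],
  [0.3,0.155,0.031,-0.075,0,0,0],
  [0.3,0.21,0.042,-0.075,0,0,0],
  [0.3,0.265,0.053,-0.075,0,0,0],
  [0.3,0.3,0.06,-0.075,0,0,0],
  [0.3,0.3155,0.063,-0.07,0,0,0],
  [0.3,0.3155,0.063,-0.07,0,0,0],
  [0.3,0.3155,0.063,-0.04,0,0,0],
  [0.3,0.3155,0.063,-0.02,0,0,0],
  [0.3,0.3155,0.063,-0.012,0,0,0],
  [0.3,0.3155,0.063,-0.0105,0,0,0],
  [0.3,0.3155,0.063,-0.0105,0,0,0],
  [0.3,0.3155,0.063,-0.0105,0,0,0],
])

```text
clock: 11.9
position: [0.6447, 0.255, 0.0725]
ee_rot: [0.826, 0.564, 0.0, 0.0]
ft_force: [-0.3, -2.0, 1.5]
grip_width: 0.414
```

```bash
python3 dent.py; python3 - <<'E'
from h import *
print(toolT().round(4))
E
```

```text
A 67 core 0.4923 rim 0.0268 [0.5145 0.1584 0.0251]
B 30 core 0.0163 rim 0.0256 [ 0.4674 -0.0135  0.0251]
C 29 core 0.0251 rim 0.0256 [ 0.4856 -0.139   0.0253]
[[ 3.648e-01  9.311e-01  9.000e-04  6.447e-01]
 [ 9.311e-01 -3.648e-01  0.000e+00  2.550e-01]
 [ 3.000e-04  8.000e-04 -1.000e+00  7.250e-02]
 [ 0.000e+00  0.000e+00  0.000e+00  1.000e+00]]
```

B keeps a 9.3 mm dent, and A and C are level. I release the gauge, rise, and go above B with the jaws turned to the bay's width.

servo_tool([
  [1,0,0,0,0,0,0],
  [1,0,0,0,0,0,0],
  [1,0,0,0,0,0,0],
  [1,0,0,0,0,0,0],
  [1,0,0,-0.03,0,0,0],
  [1,0,0,-0.09,0,0,0],
  [1,0,0,-0.14,0,0,0],
  [1,-0.05,-0.01,-0.15,0,0,-5],
  [1,-0.11,-0.022,-0.15,0,0,-13],
  [1,-0.17,-0.034,-0.15,0,0,-21],
  [1,-0.23,-0.046,-0.15,0,0,-29],
  [1,-0.29,-0.058,-0.12,0,0,-32],
  [1,-0.3155,-0.064,-0.08,0,0,-32],
  [1,-0.3155,-0.064,-0.06,0,0,-32],
  [1,-0.3155,-0.064,-0.06,0,0,-32],
  [1,-0.3155,-0.064,-0.06,0,0,-32],
])

```text
clock: 13.95
position: [0.4705, -0.0148, 0.1328]
ee_rot: [0.638, 0.77, 0.001, 0.0]
ft_force: [0.0, -0.3, -0.1]
grip_width: 1.0
```

```bash
python3 - <<'E'
from h import *
print(toolT().round(4))
p,d,K,W=cam("wrist"); cv2.imwrite("pics/w5.png",p); X=cloud(d,K,W)
q=X[(abs(X[...,2]-.026)<.006)&(np.hypot(X[...,0]-.471,X[...,1]+.015)<.037)&(p.max(-1)<90)&(d>0)]
c=cv2.minEnclosingCircle(q[:,:2].astype(np.float32)); print(len(q),c,tool([*c[0],.013]).round(4))
p,d,K,W=cam("top"); X=cloud(d,K,W)
q=X[(abs(X[...,0]-.64)<.05)&(abs(X[...,1]-.25)<.05)&(X[...,2]>.12)&(X[...,2]<.14)]; print("gauge",len(q),q.mean(0),cv2.minAreaRect(q[:,:2].astype(np.float32)))
E
```

```text
[[-1.849e-01  9.828e-01  1.300e-03  4.705e-01]
 [ 9.828e-01  1.849e-01  2.000e-04 -1.480e-02]
 [-0.000e+00  1.300e-03 -1.000e+00  1.328e-01]
 [ 0.000e+00  0.000e+00  0.000e+00  1.000e+00]]
2121 ((0.46947234869003296, -0.013370267115533352), 0.02884647250175476) [ 0.0015 -0.0011  0.1199  1.    ]
gauge 190 [0.6390289  0.25342527 0.12806571] ((0.6407387256622314, 0.2550274729728699), (0.03595059737563133, 0.043909214437007904), 67.95724487304688)
```

View pics/w5.png

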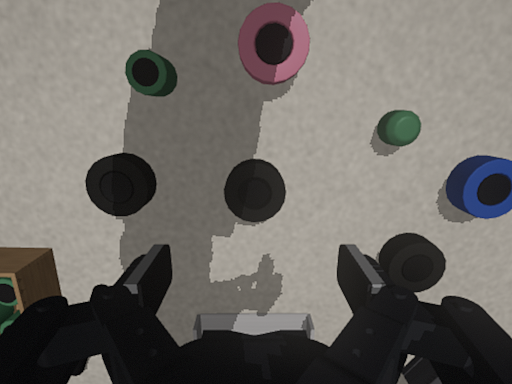

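The gauge is back on its stand, exactly as at the start. Foot B (255,190) is centred under the jaws. I descend and grip.

servo_tool([
  [1,0.001,0,0.05,0,0,0],
  [1,0.001,0,0.1,0,0,0],
  [1,0.001,0,0.122,0,0,0],
  [1,0.001,0,0.128,0,0,0],
  [1,0.001,0,0.128,0,0,0],
  [0.5,0.001,0,0.128,0,0,0],
  [0.5,0.001,0,0.128,0,0,0],
  [0.5,0.001,0,0.128,0,0,0],
  [0.5,0.001,0,0.128,0,0,0],
  [0.5,0.001,0,0.128,0,0,0],
  [0.5,0.001,0,0.128,0,0,0],
  [0.5,0.001,0,0.118,0,0,0],
  [0.5,0.001,0,0.1,0,0,0],
  [0.5,0.001,0,0.078,0,0,0],
  [0.5,0.001,0,0.078,0,0,0],
], grip_force=50)

```text
clock: 15.92
position: [0.4707, -0.014, 0.0554]
ee_rot: [0.639, 0.77, 0.001, 0.001]
ft_force: [1.0, 0.3, -2.1]
grip_width: 0.652
```

```bash
python3 - <<'E'
from h import *
print(toolT().round(4))
p,d,K,W=cam("wrist"); cv2.imwrite("pics/w6.png",p)
p,d,K,W=cam("top"); X=cloud(d,K,W)
m=(X[...,2]>.012)&(X[...,2]<.032)&(abs(X[...,0]-.67)<.08)&(abs(X[...,1]-.02)<.09)
q=X[m]; r=cv2.minAreaRect(q[:,:2].astype(np.float32)); print(r)
print(tool([r[0][0]+.003,r[0][1],.013]).round(4))
E
```

```text
[[-1.843e-01  9.829e-01  3.300e-03  4.707e-01]
 [ 9.829e-01  1.843e-01  9.000e-04 -1.400e-02]
 [ 3.000e-04  3.400e-03 -1.000e+00  5.540e-02]
 [ 0.000e+00  0.000e+00  0.000e+00  1.000e+00]]
((0.6621852517127991, 0.020618341863155365), (0.08913028240203857, 0.13189777731895447), 11.23544979095459)
[-0.0021  0.1989  0.0406  1.    ]
```

View pics/w6.png

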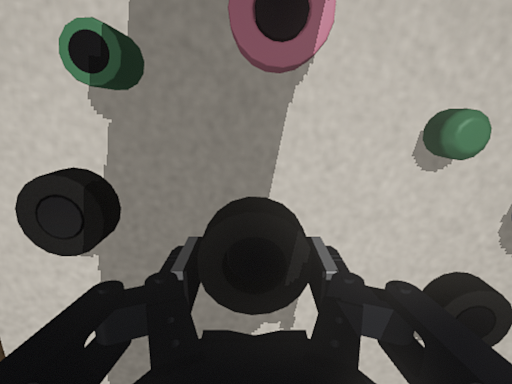

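Foot B is held between the pads (255,255). I carry it into the bay.

servo_tool([
  [0.5,0,0.04,0,0,0,0],
  [0.5,-0.001,0.09,0,0,0,0],
  [0.5,-0.002,0.14,0,0,0,0],
  [0.5,-0.002,0.18,0,0,0,0],
  [0.5,-0.002,0.202,0,0,0,0],
  [0.5,-0.002,0.202,0,0,0,0],
  [0.5,-0.002,0.202,0.025,0,0,0],
  [0.5,-0.002,0.202,0.042,0,0,0],
  [0.5,-0.002,0.202,0.049,0,0,0],
  [0.5,-0.002,0.202,0.049,0,0,0],
  [0.5,-0.002,0.202,0.049,0,0,0],
])

```text
clock: 17.4
position: [0.6681, 0.0209, 0.0053]
ee_rot: [0.639, 0.769, -0.0, -0.0]
ft_force: [-4.2, 0.2, 5.0]
grip_width: 0.651
```

servo_tool([
  [0.8,0,0,0,0,0,0],
  [0.8,0,0,0,0,0,0],
  [0.8,0,0,0,0,0,0],
  [0.8,0,0,0,0,0,0],
  [0.8,0,0,-0.02,0,0,0],
  [0.8,0,0,-0.06,0,0,0],
  [0.8,0,-0.04,-0.11,0,0,0],
  [0.8,0,-0.1,-0.16,0,0,0],
  [0.8,0,-0.15,-0.2,0,0,0],
  [0.8,0,-0.15,-0.2,0,0,0],
  [0.8,0,-0.15,-0.2,0,0,0],
])

```text
clock: 18.77
position: [0.5213, -0.0068, 0.2074]
ee_rot: [0.639, 0.769, 0.002, 0.001]
ft_force: [0.0, -0.7, -0.9]
grip_width: 0.801
```

```bash
python3 - <<'E'
from h import *
print(toolT()[:3,3].round(4),monitor.get_obs()["clock"])
for c in ["top","scene"]:
    p,d,K,W=cam(c); X=cloud(d,K,W)
    for n,(x,y) in dict(A=(.515,.158),C=(.487,-.140),B=(.667,.021)).items():
        r=np.hypot(X[...,0]-x,X[...,1]-y); ok=(d>0)&(p.max(-1)<90)&(r<.037)
        q=X[(abs(X[...,2]-.026)<.006)&ok]
        print(c,n,len(q),q.mean(0).round(4),cv2.minEnclosingCircle(q[:,:2].astype(np.float32)) if len(q) else "","minz",np.percentile(X[(r<.01)&ok][:,2],50) if len(q) else "")
    q=X[(abs(X[...,0]-.64)<.05)&(abs(X[...,1]-.25)<.05)&(X[...,2]>.12)&(X[...,2]<.14)]; print("gauge",len(q),cv2.minAreaRect(q[:,:2].astype(np.float32)))
    cv2.imwrite(f"pics/{c}9.png",cv2.resize(p,(800,600)))
E
```

```text
[ 0.5213 -0.0068  0.2074] 18.775
top A 277 [0.514  0.1585 0.0252] ((0.5144969820976257, 0.1599750965833664), 0.029462460428476334) minz 0.025470398898161606
top C 287 [ 0.4857 -0.1387  0.0249] ((0.48597705364227295, -0.13969217240810394), 0.028932426124811172) minz 0.02494244222422326
top B 0 [nan nan nan]  minz 
gauge 193 ((0.6408957839012146, 0.25481024384498596), (0.0361797995865345, 0.04307776689529419), 68.54708862304688)
scene A 254 [0.5208 0.1553 0.0267] ((0.5181883573532104, 0.15727557241916656), 0.02876840904355049) minz 0.02833529722813527
scene C 356 [ 0.4909 -0.142   0.0268] ((0.4884914755821228, -0.14093850553035736), 0.029587967321276665) minz 0.027672848371647796
scene B 303 [0.6704 0.0171 0.0263] ((0.6694220304489136, 0.018091710284352303), 0.028546353802084923) minz 0.01838298988483328
gauge 210 ((0.6430602073669434, 0.25291940569877625), (0.036512698978185654, 0.044204920530319214), 68.49110412597656)<stdin>:8: RuntimeWarning: Mean of empty slice.
  ret = um.true_divide(
```

View pics/scene9.png

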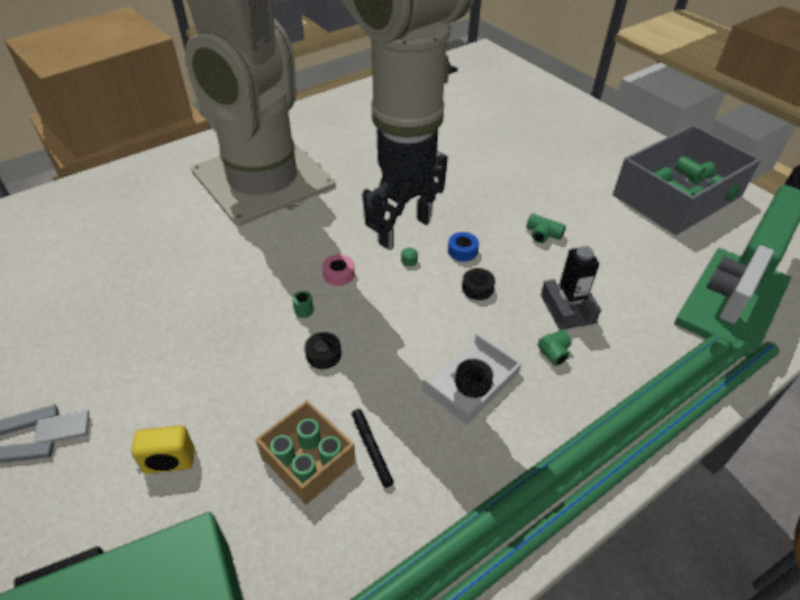

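The scene view shows foot B flat inside the bay (474,378), the gauge upright on its stand (578,275), and everything else unmoved.

```bash
python3 -c "
from workcell import ticket; print(ticket.hand_in())"
```

```text
the job is handed in; nothing more can be done
None
```

The soft foot is now in the scrap bay and the gauge is back on its stand. I handed the job in at about 19 s of the 72 s allowed, and no verdict was reported.

- **Finding the soft foot:** I pressed the gauge on two feet until the sole was down on the rim. The right-hand one in the scene view sprang back level after about 6 N, so it is sound. The middle one gave only about 3 N and kept a dent of about 9 mm, so it is the soft one. I did not press the third, because the soft one was already found.
- **Soft foot:** it lies flat in the bay about 6 mm behind the bay's middle, measured by the scene camera only. The arm blocked the top camera's view of it, and I did not measure its tilt separately.
- **Gauge:** it stands upright within 2 mm of its starting position.
- **Sound feet and other things:** both sound feet measured within a few mm of where they were. The other objects looked unmoved in the last picture, and the gripper was clear of everything.
- **Disagreement between cameras:** they differed by 2 to 5 mm on position, which is close to the stated calibration and well inside every tolerance.

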